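# Flip the ratchet and tighten the pellet press

## Robot

A 6-joint arm with a two-finger parallel gripper is mounted at the origin on the work surface. World frame = base frame: x ahead of the robot, y to its left, z up, the work surface at z = 0. Lengths are in m, angles in rad, forces in N, time in s.
With the tool pointing down it reaches from about 0.3 to 0.775 m from the base axis. Payload 14.6 kg.
Tool frame: the origin (TCP) lies at the very end of the fingers, on their centre line; the grasp point (between the pads) lies 19 mm behind it; z points along the fingers, y is the direction in which the jaws open and shut (so a half turn about z gives the same grasp; the last joint's range is limited). The gripper opens to 94 mm and grips with 3 to 60 N. Pads are 16 mm wide; open, the fingers measure 119 mm over their backs; the gripper's body (75 mm by 177 mm) begins 78 mm behind the grasp point.
Start: joints at [-1.208, 0.3, 1.521, -0, 1.321, -0.067], TCP at [0.229, -0.5, 0.205] pointing down, gripper open.
Joint ranges: [-3.03, 3.03], [-0.79, 2.21], [0.23, 2.52], [-1.04, 4.18], [0, 3.07], [-2.55, 2.55]. Speed limits (rad/s): [2.22, 2.22, 2.57, 3.14, 3.14, 3.14].

## Interface

Orientations are given as [roll, pitch, yaw] about the fixed x, y, z axes, in that order (R = Rz(yaw) Ry(pitch) Rx(roll)).
In Python, from station import ctrl, eyes gives the robot as it stands.
- The arm moves only by the tool jog_arm, never from a script. Its argument "moves" is a list of rows, each a list of 3 entries, a list of its own where there are three numbers: the shift along the world's x, y, z in mm, then the turn, a rotation vector about the world's x, y, z in units of 5 degrees (1.0 is 5 degrees), then the finger opening in mm, from 0 to 94. In form: [[[tx, ty, tz], [wx, wy, wz], jaw], ...]. A call has 1 to 5 rows; each row is the pose to reach, as a shift and turn from the pose commanded when the call began; what a row does not reach only later rows make up. A row lasts 1/12 s, in which the tool goes at most 41.7 mm and 7.16 degrees, less where a joint would pass 70% of its speed; a pose out of reach is approached as far as the arm can. A call with a gripper value outside its range is refused whole. The fingers move at their own pace and stop on an object; "squeeze" is the grip in N (left out, the last holds). Time passes only in rows, so rows that repeat a pose let the fingers close. It gives the time, the measured TCP pose, the force and the opening at its end, in the units of the state.
- ctrl.get_obs(): the state, without advancing time (a new reading comes with each control period).
- eyes.camera(name): name is "scene" or "top"; returns a dict with "frame" (400x640x3 uint8, red, green, blue), "vertical_fov" (degrees; the focal length in pixels is half the picture's height over the tangent of half this angle, whatever the lens; pixels are square), "cx", "cy" (the principal point, pixels), "k1" (the pictures are not rectified: a ray, as slopes to the right and down, at radius r is drawn at 1 + k1 r^2 times it, then the intrinsics apply), "eye" and "attitude" of the camera in the world. Camera axes: x right, y down, z forward; pixel columns grow to the right and rows downward; lengths in m; the calibration is good to about 2 mm. A picture is of the moment at which its call begins. There is no depth.
- ctrl.hand_in(): hands the job in, once; it reports no verdict.
The state is a dict: "time_s": time; "qpos": joint angles; "joint_vel": joint speeds; "tau": joint torques, N m; "ee_pos": TCP position; "eef_rot": TCP orientation; "force": force on the tool from outside, world axes, zero at the start; "moment": the same for the moment, N m; "grip_width": finger opening in m.
Only numpy, scipy, OpenCV 4.12 (cv2) and the standard library are available. Lean on these libraries where they do the work, as an engineer would, in place of code of your own. Each camera call takes 0.05 s, during which the arm holds its last target.

## Task

The ratchet handle on top of the small bench screw press is set to loosen: flip the small lever on the ratchet head over to the tightening side, then swing the handle clockwise (seen from above) by its upright knob until the press foot bears firmly on the pellet die, which you feel as the push at the knob rising to about 12 N, and let go. Do not over-tighten (17 N at the knob is already too much for the die), and leave the things standing around the press where they are.

Things in the scene. Friction and masses are not known exactly. Their poses are not given: they have to be found in the camera images.
- press: Screw press bolted to the bench: grey base 100 x 150 x 18 mm, two steel columns, grey crosshead (52 x 124 mm, top at 133 mm), on it the ratchet head (steel, 66 mm across, top at 159 mm) and handle. Origin: centre of the underside, on the vertical screw axis; z up. Handle and screw turn about this z axis; the screw lowers the foot 6 mm per radian clockwise seen from above.
- handle (a joint): Angle of the ratchet handle, rad, growing clockwise seen from above (tightening); 0: along the press's +y, 1.57: along its +x. It starts at 0 to 0.4, swings from -0.3 to 2.7 and stays where left. A real ratchet of 16 teeth (0.39 rad apart): one way it takes the screw along after up to a tooth of slack, the other way it clicks idly. Steel bar 16 mm wide, top 155 mm above the bench.
- grip (a point): Mid-height (181 mm) of the black knob at the handle's end, 135 mm from the screw axis: a round post 18 mm across, 155 to 195 mm above the bench, cap 24 mm wide, top at 210 mm. x: outward along the handle. Clockwise push here while moving: 1.5 to 4 N idle, about 6 N turning the free screw, then 5 to 6 N more per 0.1 rad once the foot meets the die; held still it reads 2 to 4 N less. 12 N is right.
- lever (a joint): Angle of the pawl lever about its upright pivot, rad, growing clockwise seen from above; 0: straight out along the handle. Sprung to both sides: near -0.45 loosens (start), near +0.45 tightens; it can rest at 0.2 to 0.45 to its side if the pawl sits on a tooth. 2 to 4 N sideways at the tip takes it past 0, then it snaps over; the handle's friction keeps the handle from following.
- lever_tip (a point): Point on the pawl lever, an upright dark steel fin on the ratchet head, 8 mm thick, 40 mm long, 28 mm high (161 to 189 mm above the bench). Its pivot is on the handle's centre line, 37 mm from the screw axis; this point is 35 mm from the pivot along the fin (7 mm short of its end), mid-thickness, 179 mm above the bench. x: outward along the fin.
- foot: The steel press foot (disc 26 mm across, 10 mm high) under the crosshead, on a stiff spring on the screw; origin at the centre of its lower face, which meets the die's plunger. It starts some millimetres (3 to 5.5, different each time) above the plunger.
- die: The steel pellet die (42 mm across, 22 mm high) standing on the press's anvil, with a plunger 20 mm across that rises 7 mm above it (plunger top 29 mm above this origin). Origin: centre of its underside. It cannot slip out.
- dish: Bystander: closed clear round dish, 90 mm across, 20 mm high, loose on the bench. Origin at its underside.
- reagent: Bystander: amber glass bottle with white cap, 56 mm across, 110 mm high, loose. Origin at its underside.
- slide_box: Bystander: flat white box for glass slides with a grey lid, 87 x 102 x 33 mm, loose. Origin at its underside.
- spare_die: Bystander: a second steel die, 42 mm across, 32 mm high, loose. Origin at its underside.
Things that resemble listed ones, but are neither listed nor needed, are in the scene too. Of the things that look like the press, the largest one is meant.

How it is judged:
On the way, in this order (a step that is already met when the one before it is completed fails the run):
1. the pawl lever is flipped to the tightening side (value of joint lever above 0.1 rad), for 0.2 s.
2. the foot bears firmly on the die (contact force between foot and die above 50 N), for 0.2 s.
At the end, for the whole second after the job is handed in: The foot presses on the die with more than 50 N (reached with a moving push at the knob of about 8 to 9 N), the pawl lever is on the tightening side (more than 0.1 rad past the middle), and the handle is at rest and released (contact force between foot and die above 50 N and value of joint lever above 0.1 rad and velocity of joint handle between -0.05 and 0.05 rad/s); the robot touches nothing.
It fails at once if the die is over-tightened: the foot presses on it with more than 320 N (a steady push of 17 N or more at the knob) (contact force between foot and die above 320 N).
It fails at once if a thing standing around the press is shoved more than 20 mm or tipped (distance of any of dish, reagent, slide_box, spare_die from where it was at the start of the episode above 0.02 m or angle between reagent's own z axis and vertical above 0.5 rad).
It also fails if it takes over 61 s, if anything falls off the work surface, if the arm or the gripper's body presses on something with over 40 N, if the wrist force passes 120 N, or if a joint passes its speed limit or range.

## Working session

There is one attempt and no reset: what is moved stays moved. The work goes in short steps, Python scripts to look and compute and a tool call to move; the robot and the scene stay as the last step left them, time stands still between calls to the robot, and variables do not carry over. Pictures are saved under pics/ and viewed, and the job is handed in when it is done.

Besides the shell and the picture viewer there is one more tool, called after ">>>" as a command line: name --argument value ..., lists and objects as JSON in quotes. jog_arm: Moves the arm, as the interface text tells. Its arguments: {"type":"object","properties":{"moves":{"type":"array","items":{"type":"array"}},"squeeze":{"type":"number"}},"required":["moves"]}

```bash
mkdir -p pics; ls; python3 - <<'E'
from station import ctrl, eyes
import cv2
for n in ("scene","top"):
    c=eyes.camera(n); cv2.imwrite(f"pics/{n}0.png",c["frame"][:,:,::-1])
    print(n,{k:v for k,v in c.items() if k!="frame"})
print(ctrl.get_obs())
E
```

```text
pics
scene {'vertical_fov': 54.30154583657613, 'cx': 321.8341279356572, 'cy': 203.08140161199478, 'k1': -0.027569507759785897, 'eye': array([0.87336934, 0.34325333, 0.87611701]), 'attitude': array([-2.55819527, -0.00306612,  2.33773973])}
top {'vertical_fov': 43.621238658384094, 'cx': 319.82211238205116, 'cy': 201.5865248154219, 'k1': -0.1544744112260969, 'eye': array([0.35853874, 0.02440624, 1.23837391]), 'attitude': array([-2.995721  , -0.01368319, -1.56925035])}
{'time_s': 0.1, 'qpos': array([-1.20762258e+00,  3.00384696e-01,  1.52151379e+00, -5.50689298e-06,
        1.32066138e+00, -6.66022615e-02]), 'joint_vel': array([ 9.35560474e-04, -1.44544594e-03, -1.54377946e-03,  6.34166326e-04,
        8.13966435e-05, -5.41740019e-04]), 'tau': array([ 2.40347952e-03, -5.32644224e+01, -3.53284907e+01,  7.09974999e-02,
        2.34695437e-02, -4.21096638e-05]), 'ee_pos': array([ 0.2290824 , -0.4997758 ,  0.20496218]), 'eef_rot': array([-3.14062723e+00, -5.90484736e-05,  4.29777342e-01]), 'force': array([-0.55374169,  0.29219219, -0.58788734]), 'moment': array([-0.04470589, -0.01511332,  0.0012958 ]), 'grip_width': 0.09416011266056636}
```

View pics/scene0.png

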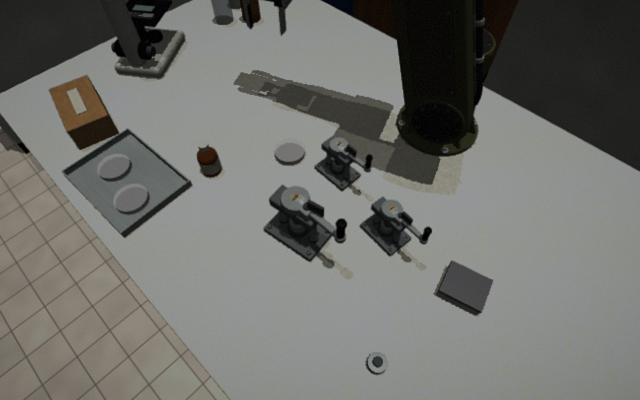

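View pics/top0.png

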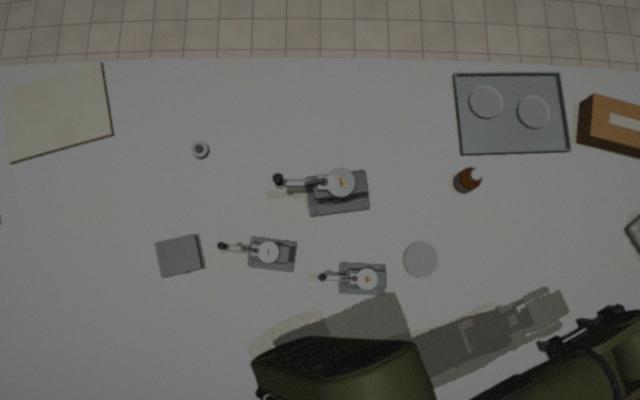

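Three presses stand in view. The largest is at top (338,190), with its knob at (278,180). In the scene view it is at (300,220), with its knob at (341,230). I'll zoom in.

```bash
cat > h.py <<'E'
import numpy as np, cv2
from scipy.spatial.transform import Rotation as R
from station import ctrl, eyes
def par(c):
    f=200/np.tan(np.radians(c["vertical_fov"]/2))
    return f,R.from_euler('xyz',c["attitude"]).as_matrix(),np.array(c["eye"])
def ray(c,u,v):
    f,M,e=par(c); d=np.array([(u-c["cx"])/f,(v-c["cy"])/f]); p=d.copy()
    for _ in range(20): p=d/(1+c["k1"]*(p@p))
    return e,M@np.array([p[0],p[1],1.])
def onz(c,u,v,z):
    e,d=ray(c,u,v); return e+d*(z-e[2])/d[2]
def tri(c1,a,c2,b):
    e1,d1=ray(c1,*a);e2,d2=ray(c2,*b)
    s=np.linalg.lstsq(np.c_[d1,-d2],e2-e1,rcond=None)[0]
    p,q=e1+s[0]*d1,e2+s[1]*d2
    return (p+q)/2,np.linalg.norm(p-q)
def proj(c,P):
    f,M,e=par(c); q=M.T@(np.array(P)-e); p=q[:2]/q[2]; p=p*(1+c["k1"]*(p@p))
    return p*f+[c["cx"],c["cy"]]
def crop(c,u0,v0,u1,v1,k,name,gamma=0.7):
    im=c["frame"][v0:v1,u0:u1,::-1]; im=(255*(im/255.)**gamma).astype(np.uint8)
    cv2.imwrite(name,cv2.resize(im,None,fx=k,fy=k,interpolation=cv2.INTER_CUBIC))
E
python3 - <<'E'
from h import *
t=eyes.camera("top"); s=eyes.camera("scene")
crop(t,265,155,380,225,6,"pics/tz.png"); crop(s,260,175,360,265,6,"pics/sz.png")
E
```

```text
(no output)
```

View pics/tz.png

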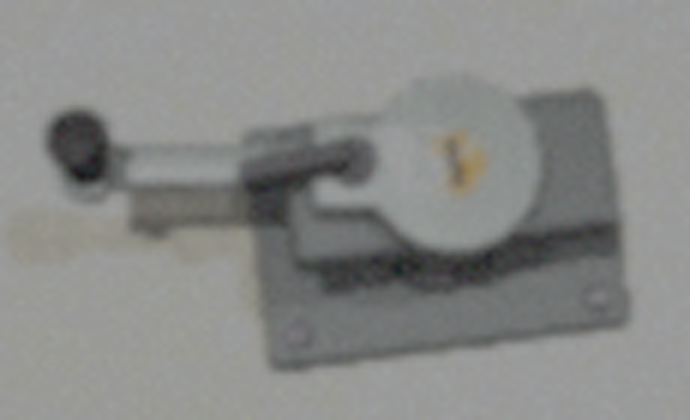

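View pics/sz.png

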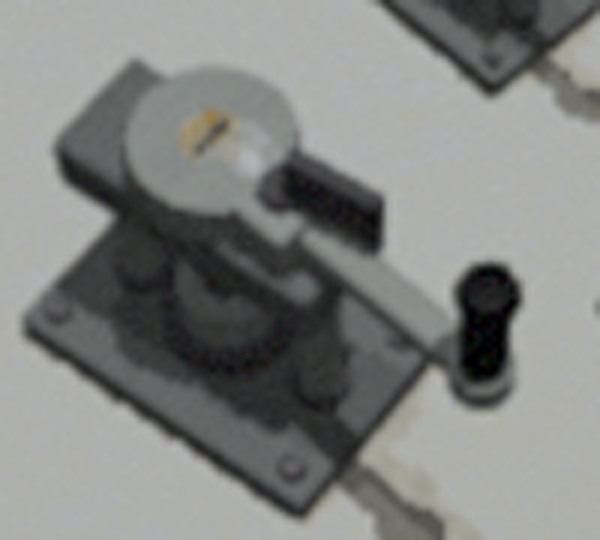

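Top view: head centre at about (341.7,182), cap at (278,178), lever pivot at (323.7,181.7), and the fin end at about (306,185) on the robot side, which is the loosen side. Now I'll compute positions.

```bash
python3 - <<'E'
from h import *
np.set_printoptions(precision=4,suppress=True)
t=eyes.camera("top"); s=eyes.camera("scene")
T=lambda a,b:(265+(a+.5)/6-.5,155+(b+.5)/6-.5)
S=lambda a,b:(260+(a+.5)/6-.5,175+(b+.5)/6-.5)
# masks
f=t["frame"].astype(int)
h=onz(t,*T(460,162),.159); k=onz(t,*T(78,136),.21); pv=onz(t,*T(358,158),.189); fe=onz(t,*T(247,178),.189)
print("top head",h,"cap",k,"pivot",pv,"fin end",fe)
print("scene head",onz(s,*S(213,140),.159),"cap",onz(s,*S(490,290),.205),"finend top",onz(s,*S(383,197),.189))
print("tri cap",tri(t,T(78,138),s,S(490,290)),"head",tri(t,T(460,162),s,S(213,140)))
print("tri finend",tri(t,T(247,178),s,S(383,197)))
d=k-h;print("r",np.hypot(*d[:2]),"ang cw from +y",np.arctan2(d[0],d[1]))
d=fe-pv;print("fin",np.hypot(*d[:2]),np.arctan2(d[0],d[1]))
# base corners at z=.018
for c in [(270,368),(628,325),(600,90)]: print("base",onz(t,*T(*c),.018))
for c in [(25,325),(300,515),(430,365)]: print("base s",onz(s,*S(*c),.018))
for n,(u,v) in dict(reag=(468,180),dish=(421,259),box=(179,256),spare=(201,150)).items(): print(n,onz(t,u,v,.03))
E
```

```text
top head [ 0.5618 -0.0372  0.159 ] cap [0.5609 0.0992 0.21  ] pivot [0.5574 0.0009 0.189 ] fin end [0.55   0.0404 0.189 ]
scene head [ 0.5625 -0.0359  0.159 ] cap [0.5602 0.0981 0.205 ] finend top [0.5509 0.04   0.189 ]
tri cap (array([0.561 , 0.0991, 0.207 ]), np.float64(0.000654846665389624)) head (array([ 0.5619, -0.037 ,  0.1573]), np.float64(0.0005832007365725119))
tri finend (array([0.5504, 0.04  , 0.1883]), np.float64(0.000801087092029854))
r 0.13633886173542412 ang cw from +y -0.0064485416234856385
fin 0.04015607933606116 -0.18515645793786134
base [0.5022 0.0331 0.018 ]
base [ 0.5204 -0.1142  0.018 ]
base [ 0.6191 -0.1038  0.018 ]
base s [ 0.6218 -0.0994  0.018 ]
base s [0.6031 0.0456 0.018 ]
base s [0.5171 0.0363 0.018 ]
reag [ 0.5921 -0.3631  0.03  ]
dish [ 0.3959 -0.238   0.03  ]
box [0.4012 0.3503 0.03  ]
spare [0.6654 0.3055 0.03  ]
```

Both views agree on the axis (0.562,-0.037) and the knob (0.5605,0.0985), with r = 136 mm against the given 135 mm. The fin end is at (0.550,0.040). I'll use tool yaw ≈ π and push with the closed fingers' side face, because the last joint has room there.

>>> jog_arm --moves '[[[0, 0, 20], [0, 0, 1.2], 0], [[0, 0, 45], [0, 0, 2.4], 0], [[10, 20, 70], [0, 0, 3.6], 0], [[25, 40, 80], [0, 0, 4.8], 0], [[40, 70, 80], [0, 0, 6.0], 0]]' --squeeze 20

```text
time_s: 0.72
ee_pos: [0.2695, -0.4305, 0.2877]
eef_rot: [3.138, 0.002, 0.957]
force: [0.4, -0.5, -0.5]
grip_width: 0.0638
```

>>> jog_arm --moves '[[[12, 22, 0], [0, 0, 1.2], 0], [[24, 44, 0], [0, 0, 2.4], 0], [[36, 66, 0], [0, 0, 3.6], 0], [[48, 88, 0], [0, 0, 4.8], 0], [[60, 110, 0], [0, 0, 6.0], 0]]'

```text
time_s: 1.13
ee_pos: [0.3295, -0.3188, 0.2855]
eef_rot: [3.141, 0.0, 1.482]
force: [-0.8, 0.3, 0.4]
grip_width: 0.0309
```

>>> jog_arm --moves '[[[12, 22, 0], [0, 0, 1.2], 0], [[24, 44, 0], [0, 0, 2.4], 0], [[36, 66, 0], [0, 0, 3.6], 0], [[48, 88, 0], [0, 0, 4.8], 0], [[60, 110, 0], [0, 0, 6.0], 0]]'

```text
time_s: 1.55
ee_pos: [0.3895, -0.2088, 0.2855]
eef_rot: [3.141, 0.0, 2.006]
force: [-0.4, -0.9, 0.2]
grip_width: 0.0004
```

>>> jog_arm --moves '[[[12, 22, 0], [0, 0, 1.2], 0], [[24, 44, 0], [0, 0, 2.4], 0], [[36, 66, 0], [0, 0, 3.6], 0], [[48, 88, 0], [0, 0, 4.8], 0], [[60, 110, 0], [0, 0, 6.0], 0]]'

```text
time_s: 1.97
ee_pos: [0.4496, -0.0988, 0.2855]
eef_rot: [3.142, 0.0, 2.529]
force: [-0.3, -0.7, -0.5]
grip_width: 0.0001
```

>>> jog_arm --moves '[[[13, 28, 0], [0, 0, 1.4], 0], [[26, 56, 0], [0, 0, 2.8], 0], [[39, 84, 0], [0, 0, 4.2], 0], [[52, 112, 0], [0, 0, 5.6], 0], [[65, 139, 0], [0, 0, 7.0], 0]]'

```text
time_s: 2.38
ee_pos: [0.5145, 0.0407, 0.2855]
eef_rot: [3.142, 0.0, 3.141]
force: [1.0, -1.3, -0.2]
grip_width: 0.0004
```

>>> jog_arm --moves '[[[0, 0, -35], [0, 0, 0], 0], [[0, 0, -70], [0, 0, 0], 0], [[0, 0, -100], [0, 0, 0], 0], [[0, 0, -113], [0, 0, 0], 0], [[0, 0, -113], [0, 0, 0], 0]]'

```text
time_s: 2.8
ee_pos: [0.5127, 0.0391, 0.1693]
eef_rot: [-3.142, -0.005, 3.135]
force: [-1.0, 0.2, -0.6]
grip_width: 0.0005
```

```bash
python3 - <<'E'
from h import *
o=ctrl.get_obs();print(o["ee_pos"],o["eef_rot"],o["force"],o["qpos"])
t=eyes.camera("top"); s=eyes.camera("scene")
crop(t,255,145,380,225,6,"pics/tz1.png"); crop(s,260,145,390,255,6,"pics/sz1.png")
E
```

```text
[0.51272543 0.03908262 0.16930448] [-3.14150051 -0.00544165  3.13518162] [-0.97255533  0.19642121 -0.56758818] [ 4.85739378e-03  2.57121977e-01  1.66281860e+00 -3.27362649e-05
  1.22709442e+00 -1.55951704e+00]
```

View pics/sz1.png

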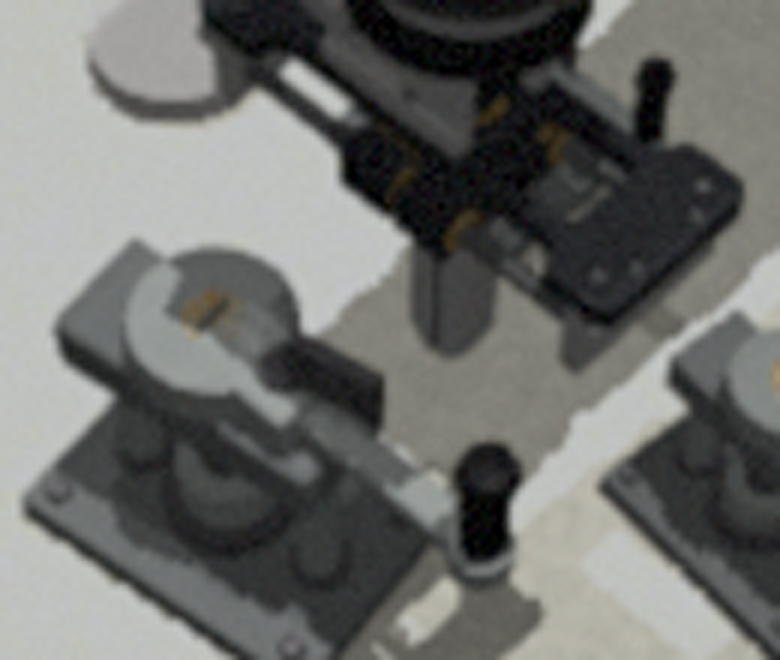

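View pics/tz1.png

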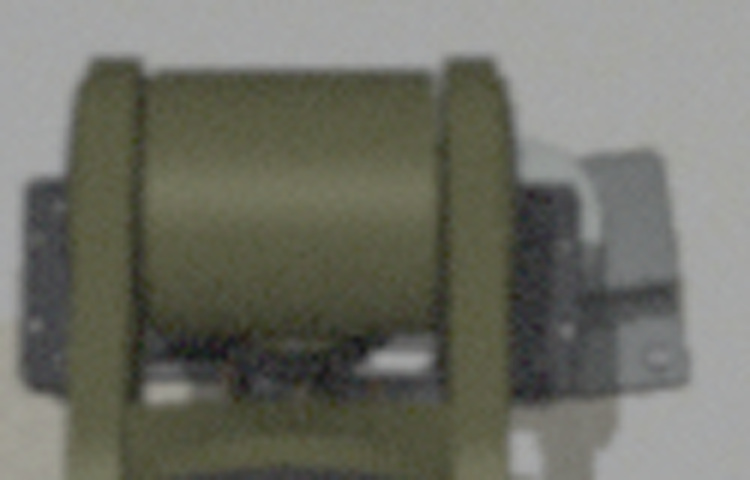

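The fingers (scene crop ~(455,350)) are beside the fin (340,380) on its robot side. I'll push +x.

>>> jog_arm --moves '[[[10, 0, 0], [0, 0, 0], 0], [[16, 0, 0], [0, 0, 0], 0], [[21, 0, 0], [0, 0, 0], 0], [[26, 0, 0], [0, 0, 0], 0], [[30, 0, 0], [0, 0, 0], 0]]'

```text
time_s: 3.32
ee_pos: [0.5445, 0.0396, 0.173]
eef_rot: [3.14, 0.0, 3.135]
force: [-3.9, 7.0, 5.4]
grip_width: 0.0006
```

>>> jog_arm --moves '[[[3, 0, 0], [0, 0, 0], 0], [[6, 0, 0], [0, 0, 0], 0], [[9, 0, 0], [0, 0, 0], 0], [[11, 0, 0], [0, 0, 0], 0], [[11, 0, 0], [0, 0, 0], 0]]'

```text
time_s: 3.73
ee_pos: [0.5555, 0.0388, 0.1724]
eef_rot: [-3.141, 0.0, 3.135]
force: [0.4, -1.1, -1.0]
grip_width: 0.0007
```

```bash
python3 - <<'E'
from h import *
o=ctrl.get_obs();print(o["ee_pos"],o["eef_rot"],o["force"])
s=eyes.camera("scene")
crop(s,260,145,390,255,6,"pics/sz2.png")
E
```

```text
[0.55554836 0.03884227 0.17241565] [-3.14136086e+00  2.00609353e-04  3.13493045e+00] [ 0.43015706 -1.10199217 -1.0010307 ]
```

View pics/sz2.png

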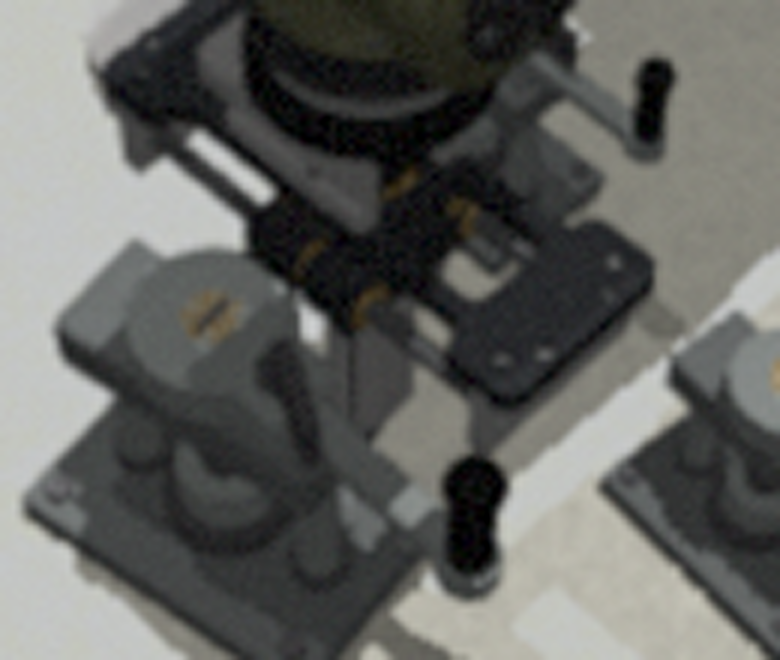

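The fin has snapped to the far side (scene crop (290,400)), and the contact force is back to ~0. I'll back off and move behind the knob.

>>> jog_arm --moves '[[[-20, 0, 0], [0, 0, 0], 0], [[-40, 0, 0], [0, 0, 0], 0], [[-40, 25, 0], [0, 0, 0], 0], [[-40, 50, 0], [0, 0, 0], 0], [[-40, 58, 0], [0, 0, 0], 0]]'

```text
time_s: 4.2
ee_pos: [0.5149, 0.099, 0.1728]
eef_rot: [3.141, 0.001, 3.136]
force: [-0.2, -1.2, 0.4]
grip_width: 0.0005
```

```bash
python3 - <<'E'
from h import *
o=ctrl.get_obs();print(o["ee_pos"],o["eef_rot"],o["force"])
s=eyes.camera("scene")
crop(s,260,145,390,255,6,"pics/sz3.png")
S=lambda a,b:(260+(a+.5)/6-.5,145+(b+.5)/6-.5)
k=onz(s,*S(472,472),.205);print(k,np.arctan2(k[0]-.562,k[1]+.0367))
E
```

```text
[0.51491648 0.09897874 0.17275335] [3.14125227e+00 6.33776351e-04 3.13597295e+00] [-0.21137374 -1.18410695  0.42174625]
[0.56492849 0.09432033 0.205     ] 0.022347677251707523
```

View pics/sz3.png

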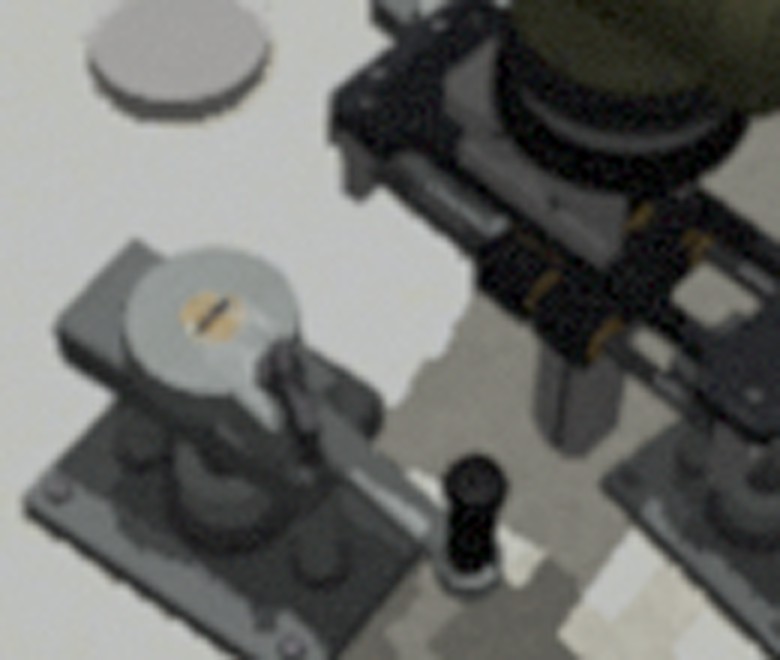

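```bash
python3 - <<'E'
from h import *
A=np.array([.562,-.0367]);g=.020
P=lambda d:A+.135*np.array([np.sin(d),np.cos(d)])-g*np.array([np.cos(d),-np.sin(d)])
for n in range(0,22):
    p=P(n*np.pi/36)*1000; q=P((n+1)*np.pi/36)*1000; m=P((n+.5)*np.pi/36)*1000
    print(n,p.round(1),"half",(m-p).round(1),"full",(q-p).round(1))
E
```

```text
0 [542.   98.3] half [5.9 0.7] full [11.8  1.2]
1 [553.8  99.5] half [6.  0.2] full [11.9  0.2]
2 [565.7  99.7] half [ 5.9 -0.3] full [11.9 -0.8]
3 [577.6  98.9] half [ 5.9 -0.8] full [11.8 -1.9]
4 [589.4  97. ] half [ 5.8 -1.3] full [11.5 -2.9]
5 [600.9  94.1] half [ 5.7 -1.8] full [11.3 -3.9]
6 [612.2  90.2] half [ 5.5 -2.3] full [10.9 -4.9]
7 [623.   85.4] half [ 5.3 -2.8] full [10.4 -5.8]
8 [633.5  79.6] half [ 5.  -3.2] full [ 9.9 -6.7]
9 [643.3  72.9] half [ 4.7 -3.7] full [ 9.2 -7.5]
10 [652.6  65.4] half [ 4.4 -4. ] full [ 8.6 -8.3]
11 [661.1  57.1] half [ 4.  -4.4] full [ 7.8 -9. ]
12 [668.9  48.1] half [ 3.6 -4.7] full [ 7.  -9.6]
13 [675.9  38.5] half [ 3.2 -5. ] full [  6.1 -10.2]
14 [682.   28.3] half [ 2.7 -5.3] full [  5.2 -10.7]
15 [687.2  17.6] half [ 2.2 -5.5] full [  4.3 -11.1]
16 [691.5   6.4] half [ 1.8 -5.7] full [  3.3 -11.4]
17 [694.7  -5. ] half [ 1.3 -5.8] full [  2.3 -11.7]
18 [697.  -16.7] half [ 0.7 -5.9] full [  1.2 -11.8]
19 [698.2 -28.5] half [ 0.2 -6. ] full [  0.2 -11.9]
20 [698.4 -40.4] half [-0.3 -5.9] full [ -0.8 -11.9]
21 [697.6 -52.3] half [-0.8 -5.9] full [ -1.9 -11.8]
```

>>> jog_arm --moves '[[[14, 1, 0], [0, 0, 0], 0], [[27, 1.3, 0], [0, 0, 0], 0], [[31, 1.8, 0], [0, 0, -0.3], 0], [[35, 2.2, 0], [0, 0, -0.65], 0], [[39, 2.5, 0], [0, 0, -1], 0]]'

```text
time_s: 4.67
ee_pos: [0.5541, 0.0986, 0.1722]
eef_rot: [-3.141, -0.002, 3.046]
force: [-5.6, 0.3, 2.9]
grip_width: 0.0004
```

>>> jog_arm --moves '[[[2.4, 0.1, 0], [0, 0, -0.2], 0], [[4.8, 0.2, 0], [0, 0, -0.4], 0], [[7.1, 0.2, 0], [0, 0, -0.6], 0], [[9.5, 0.2, 0], [0, 0, -0.8], 0], [[11.9, 0.2, 0], [0, 0, -1], 0]]'

```text
time_s: 5.08
ee_pos: [0.5657, 0.0988, 0.1722]
eef_rot: [-3.141, -0.002, 2.96]
force: [-5.7, 0.1, 2.6]
grip_width: 0.0001
```

>>> jog_arm --moves '[[[2.4, -0.1, 0], [0, 0, -0.2], 0], [[4.8, -0.2, 0], [0, 0, -0.4], 0], [[7.1, -0.4, 0], [0, 0, -0.6], 0], [[9.5, -0.6, 0], [0, 0, -0.8], 0], [[11.9, -0.8, 0], [0, 0, -1], 0]]'

```text
time_s: 5.5
ee_pos: [0.5776, 0.098, 0.1722]
eef_rot: [-3.141, -0.002, 2.872]
force: [-5.9, -0.7, 1.6]
grip_width: 0.0003
```

```bash
python3 - <<'E'
from h import *
o=ctrl.get_obs();print(o["ee_pos"],o["eef_rot"],o["force"])
s=eyes.camera("scene")
crop(s,260,145,390,255,6,"pics/sz4.png")
E
```

```text
[0.57755564 0.09800501 0.17223407] [-3.14081638e+00 -1.73250932e-03  2.87227803e+00] [-5.92379215 -0.68514773  1.62843326]
```

View pics/sz4.png

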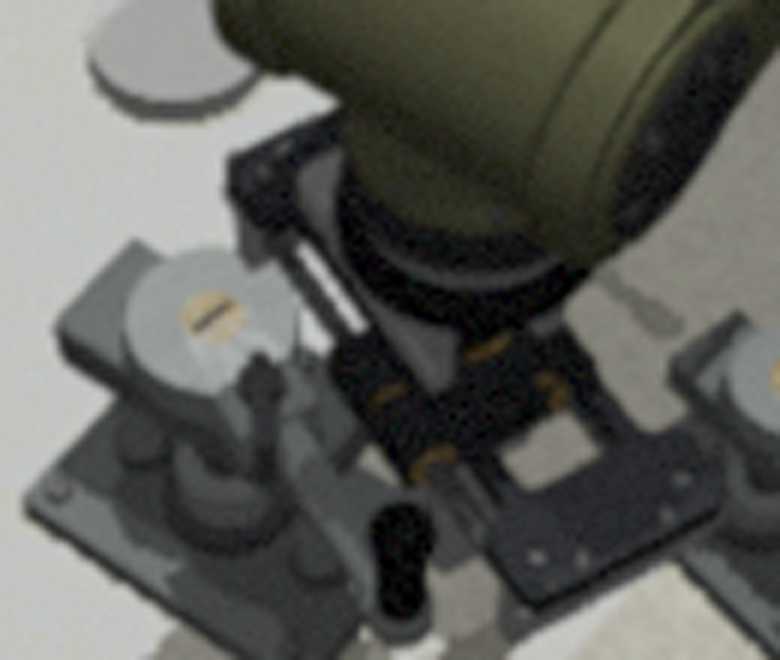

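The handle follows at about 6 N, so the screw is already being turned. Continuing.

>>> jog_arm --moves '[[[2.4, -0.3, 0], [0, 0, -0.2], 0], [[4.8, -0.6, 0], [0, 0, -0.4], 0], [[7.1, -1, 0], [0, 0, -0.6], 0], [[9.5, -1.4, 0], [0, 0, -0.8], 0], [[11.8, -1.9, 0], [0, 0, -1], 0]]'

```text
time_s: 5.97
ee_pos: [0.5893, 0.0962, 0.1722]
eef_rot: [-3.141, -0.002, 2.785]
force: [-6.7, -0.7, 1.6]
grip_width: 0.0004
```

>>> jog_arm --moves '[[[2.3, -0.5, 0], [0, 0, -0.2], 0], [[4.6, -1, 0], [0, 0, -0.4], 0], [[6.9, -1.6, 0], [0, 0, -0.6], 0], [[9.2, -2.2, 0], [0, 0, -0.8], 0], [[11.5, -2.9, 0], [0, 0, -1], 0]]'

```text
time_s: 6.38
ee_pos: [0.6008, 0.0933, 0.1722]
eef_rot: [-3.141, -0.002, 2.698]
force: [-7.1, 1.0, 1.4]
grip_width: 0.0007
```

>>> jog_arm --moves '[[[2.3, -0.7, 0], [0, 0, -0.2], 0], [[4.6, -1.4, 0], [0, 0, -0.4], 0], [[6.8, -2.2, 0], [0, 0, -0.6], 0], [[9.1, -3, 0], [0, 0, -0.8], 0], [[11.3, -3.9, 0], [0, 0, -1], 0]]'

```text
time_s: 6.8
ee_pos: [0.6121, 0.0895, 0.1722]
eef_rot: [-3.141, -0.002, 2.611]
force: [-6.0, 0.7, 1.6]
grip_width: 0.0005
```

>>> jog_arm --moves '[[[1.1, -0.4, 0], [0, 0, -0.1], 0], [[2.2, -0.9, 0], [0, 0, -0.2], 0], [[3.3, -1.4, 0], [0, 0, -0.3], 0], [[4.4, -1.8, 0], [0, 0, -0.4], 0], [[5.5, -2.3, 0], [0, 0, -0.5], 0]]'

```text
time_s: 7.22
ee_pos: [0.6176, 0.0872, 0.1721]
eef_rot: [-3.14, -0.001, 2.568]
force: [-5.5, 0.6, 1.8]
grip_width: 0.0004
```

>>> jog_arm --moves '[[[1.1, -0.5, 0], [0, 0, -0.1], 0], [[2.2, -1, 0], [0, 0, -0.2], 0], [[3.3, -1.5, 0], [0, 0, -0.3], 0], [[4.3, -2, 0], [0, 0, -0.4], 0], [[5.4, -2.6, 0], [0, 0, -0.5], 0]]'

```text
time_s: 7.63
ee_pos: [0.6229, 0.0847, 0.1722]
eef_rot: [-3.14, -0.002, 2.524]
force: [-5.5, 0.5, 2.2]
grip_width: 0.0003
```

>>> jog_arm --moves '[[[1.1, -0.5, 0], [0, 0, -0.1], 0], [[2.1, -1.1, 0], [0, 0, -0.2], 0], [[3.2, -1.6, 0], [0, 0, -0.3], 0], [[4.2, -2.2, 0], [0, 0, -0.4], 0], [[5.3, -2.8, 0], [0, 0, -0.5], 0]]'

```text
time_s: 8.05
ee_pos: [0.6282, 0.0819, 0.1722]
eef_rot: [-3.14, -0.002, 2.48]
force: [-5.6, 1.1, 1.8]
grip_width: 0.0001
```

>>> jog_arm --moves '[[[1, -0.6, 0], [0, 0, -0.1], 0], [[2.1, -1.2, 0], [0, 0, -0.2], 0], [[3.1, -1.8, 0], [0, 0, -0.3], 0], [[4.1, -2.4, 0], [0, 0, -0.4], 0], [[5.1, -3, 0], [0, 0, -0.5], 0]]'

```text
time_s: 8.47
ee_pos: [0.6333, 0.0789, 0.1721]
eef_rot: [-3.14, -0.001, 2.437]
force: [-6.0, 0.9, 1.4]
grip_width: 0.0007
```

>>> jog_arm --moves '[[[1, -0.6, 0], [0, 0, -0.1], 0], [[2, -1.3, 0], [0, 0, -0.2], 0], [[3, -1.9, 0], [0, 0, -0.3], 0], [[4, -2.6, 0], [0, 0, -0.4], 0], [[5, -3.2, 0], [0, 0, -0.5], 0]]'

```text
time_s: 8.88
ee_pos: [0.6383, 0.0757, 0.1721]
eef_rot: [-3.14, -0.001, 2.393]
force: [-5.8, 1.4, 2.0]
grip_width: 0.0006
```

>>> jog_arm --moves '[[[1, -0.7, 0], [0, 0, -0.1], 0], [[2, -1.4, 0], [0, 0, -0.2], 0], [[3, -2.1, 0], [0, 0, -0.3], 0], [[3.9, -2.8, 0], [0, 0, -0.4], 0], [[4.9, -3.5, 0], [0, 0, -0.5], 0]]'

```text
time_s: 9.3
ee_pos: [0.6432, 0.0723, 0.1721]
eef_rot: [-3.14, -0.001, 2.35]
force: [-6.3, 2.0, 1.0]
grip_width: 0.0006
```

>>> jog_arm --moves '[[[1, -0.7, 0], [0, 0, -0.1], 0], [[1.9, -1.5, 0], [0, 0, -0.2], 0], [[2.8, -2.2, 0], [0, 0, -0.3], 0], [[3.8, -3, 0], [0, 0, -0.4], 0], [[4.7, -3.7, 0], [0, 0, -0.5], 0]]'

```text
time_s: 9.72
ee_pos: [0.6479, 0.0686, 0.1721]
eef_rot: [-3.14, -0.001, 2.306]
force: [-6.1, 2.4, 1.5]
grip_width: 0.0006
```

>>> jog_arm --moves '[[[0.9, -0.8, 0], [0, 0, -0.1], 0], [[1.8, -1.5, 0], [0, 0, -0.2], 0], [[2.7, -2.3, 0], [0, 0, -0.3], 0], [[3.6, -3, 0], [0, 0, -0.4], 0], [[4.5, -3.8, 0], [0, 0, -0.5], 0]]'

```text
time_s: 10.13
ee_pos: [0.6524, 0.0648, 0.1721]
eef_rot: [-3.14, -0.001, 2.262]
force: [-6.4, 2.0, 1.2]
grip_width: 0.0004
```

>>> jog_arm --moves '[[[0.9, -0.8, 0], [0, 0, -0.1], 0], [[1.8, -1.6, 0], [0, 0, -0.2], 0], [[2.7, -2.4, 0], [0, 0, -0.3], 0], [[3.5, -3.2, 0], [0, 0, -0.4], 0], [[4.4, -4, 0], [0, 0, -0.5], 0]]'

```text
time_s: 10.55
ee_pos: [0.6568, 0.0608, 0.1721]
eef_rot: [-3.14, -0.001, 2.219]
force: [-5.0, 2.3, 1.6]
grip_width: 0.0001
```

```bash
cat > ft.py <<'E'
from h import *
o=ctrl.get_obs();y=np.pi-o["eef_rot"][2];F=o["force"];print("phi",round(y,3),"tang",-(F[0]*np.cos(y)-F[1]*np.sin(y)),"rad",F[0]*np.sin(y)+F[1]*np.cos(y))
E
python3 ft.py
```

```text
phi 0.923 tang 4.82669901770206 rad -2.57234938285292
```

>>> jog_arm --moves '[[[0.8, -0.9, 0], [0, 0, -0.1], 0], [[1.7, -1.7, 0], [0, 0, -0.2], 0], [[2.5, -2.6, 0], [0, 0, -0.3], 0], [[3.3, -3.4, 0], [0, 0, -0.4], 0], [[4.1, -4.3, 0], [0, 0, -0.5], 0]]'

```text
time_s: 10.97
ee_pos: [0.6609, 0.0566, 0.1721]
eef_rot: [-3.14, -0.001, 2.175]
force: [-6.2, 2.9, 1.1]
grip_width: 0.0005
```

>>> jog_arm --moves '[[[0.8, -0.9, 0], [0, 0, -0.1], 0], [[1.6, -1.8, 0], [0, 0, -0.2], 0], [[2.4, -2.6, 0], [0, 0, -0.3], 0], [[3.2, -3.5, 0], [0, 0, -0.4], 0], [[4, -4.4, 0], [0, 0, -0.5], 0]]'

```text
time_s: 11.38
ee_pos: [0.6649, 0.0523, 0.1721]
eef_rot: [-3.14, -0.001, 2.132]
force: [-5.4, 3.5, 0.7]
grip_width: 0.0005
```

```bash
python3 ft.py; python3 - <<'E'
from h import *
s=eyes.camera("scene")
crop(s,260,145,390,255,6,"pics/sz5.png")
E
```

```text
phi 1.01 tang 5.8233941256968755 rad -2.773546810489731
```

View pics/sz5.png

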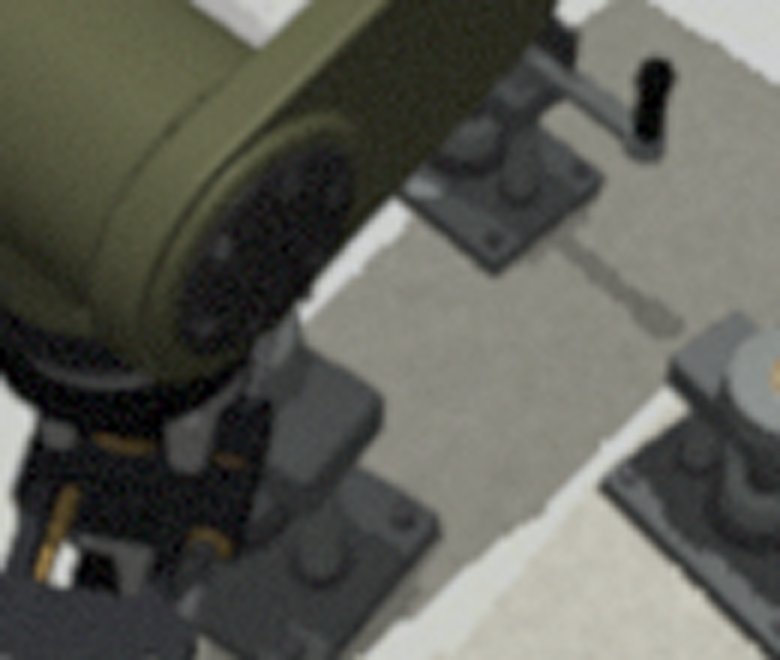

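>>> jog_arm --moves '[[[0.8, -0.9, 0], [0, 0, -0.1], 0], [[1.5, -1.8, 0], [0, 0, -0.2], 0], [[2.3, -2.8, 0], [0, 0, -0.3], 0], [[3, -3.7, 0], [0, 0, -0.4], 0], [[3.8, -4.6, 0], [0, 0, -0.5], 0]]'

```text
time_s: 11.85
ee_pos: [0.6686, 0.0478, 0.1721]
eef_rot: [-3.14, -0.002, 2.088]
force: [-7.2, 3.1, 1.6]
grip_width: 0.0003
```

```bash
python3 ft.py
```

```text
phi 1.054 tang 6.215519930939957 rad -4.7398579197238755
```

>>> jog_arm --moves '[[[0.7, -0.9, 0], [0, 0, -0.1], 0], [[1.4, -1.9, 0], [0, 0, -0.2], 0], [[2.2, -2.8, 0], [0, 0, -0.3], 0], [[2.9, -3.8, 0], [0, 0, -0.4], 0], [[3.6, -4.7, 0], [0, 0, -0.5], 0]]'

```text
time_s: 12.27
ee_pos: [0.6721, 0.0432, 0.172]
eef_rot: [-3.14, -0.002, 2.045]
force: [-7.9, 3.7, 1.1]
grip_width: 0.0006
```

```bash
python3 ft.py
```

```text
phi 1.097 tang 6.870982682358864 rad -5.3127501599543585
```

>>> jog_arm --moves '[[[0.5, -1.1, 0], [0, 0, -0.1], 0], [[1, -2.2, 0], [0, 0, -0.2], 0], [[1.5, -3.2, 0], [0, 0, -0.3], 0], [[2, -4.3, 0], [0, 0, -0.4], 0], [[2.5, -5.4, 0], [0, 0, -0.5], 0]]'

```text
time_s: 12.68
ee_pos: [0.675, 0.0385, 0.1721]
eef_rot: [-3.141, -0.002, 2.001]
force: [-2.0, 9.1, 0.0]
grip_width: 0.0006
```

```bash
python3 ft.py
```

```text
phi 1.14 tang 9.13963097825369 rad 1.954458703903281
```

>>> jog_arm --moves '[[[0.5, -0.8, 0], [0, 0, -0.08], 0], [[1, -1.6, 0], [0, 0, -0.16], 0], [[1.5, -2.4, 0], [0, 0, -0.24], 0], [[2, -3.2, 0], [0, 0, -0.32], 0], [[2.6, -4, 0], [0, 0, -0.4], 0]]'

```text
time_s: 13.1
ee_pos: [0.6776, 0.0348, 0.1721]
eef_rot: [-3.141, -0.002, 1.967]
force: [-3.8, 8.9, -0.2]
grip_width: 0.0
```

```bash
python3 ft.py
```

```text
phi 1.175 tang 9.689116561584349 rad -0.02579444092035299
```

>>> jog_arm --moves '[[[0.4, -0.6, 0], [0, 0, -0.06], 0], [[0.8, -1.2, 0], [0, 0, -0.12], 0], [[1.1, -1.8, 0], [0, 0, -0.18], 0], [[1.5, -2.4, 0], [0, 0, -0.24], 0], [[1.8, -3, 0], [0, 0, -0.3], 0]]'

```text
time_s: 13.52
ee_pos: [0.6793, 0.0318, 0.1721]
eef_rot: [-3.141, -0.003, 1.941]
force: [-4.4, 10.9, 1.2]
grip_width: 0.0003
```

```bash
python3 ft.py
```

```text
phi 1.201 tang 11.779379002723513 rad -0.196900577697118
```

11.8 N while moving, so on target. Backing straight off and lifting.

>>> jog_arm --moves '[[[-2, 5, 0], [0, 0, 0], 0], [[-7, 19, 0], [0, 0, 0], 0], [[-14, 37, 0], [0, 0, 0], 0], [[-14, 37, 30], [0, 0, 0], 0], [[-14, 37, 60], [0, 0, 0], 0]]'

```text
time_s: 13.93
ee_pos: [0.6647, 0.0689, 0.2316]
eef_rot: [-3.138, -0.001, 1.941]
force: [0.5, 0.4, 1.8]
grip_width: 0.0009
```

>>> jog_arm --moves '[[[-10, 40, 20], [0, 0, 0], 0], [[-30, 80, 20], [0, 0, 0], 0], [[-60, 108, 20], [0, 0, 0], 0], [[-90, 130, 20], [0, 0, 0], 0], [[-120, 150, 20], [0, 0, 0], 0]]'

```text
time_s: 14.35
ee_pos: [0.5437, 0.2195, 0.2521]
eef_rot: [3.142, 0.0, 1.941]
force: [0.8, -0.2, -0.2]
grip_width: 0.0006
```

>>> jog_arm --moves '[[[-20, 20, 0], [0, 0, 0], 0], [[-40, 40, 0], [0, 0, 0], 0], [[-40, 40, 0], [0, 0, 0], 0], [[-40, 40, 0], [0, 0, 0], 0], [[-40, 40, 0], [0, 0, 0], 0]]'

```text
time_s: 14.77
ee_pos: [0.5059, 0.2577, 0.2525]
eef_rot: [3.141, 0.0, 1.94]
force: [0.1, -0.0, -0.1]
grip_width: 0.0009
```

```bash
python3 ft.py; python3 - <<'E'
from h import *
s=eyes.camera("scene");t=eyes.camera("top")
print(ctrl.get_obs()["force"],ctrl.get_obs()["joint_vel"])
crop(s,240,145,370,255,6,"pics/sz6.png"); cv2.imwrite("pics/top6.png",t["frame"][:,:,::-1])
E
```

```text
phi 1.202 tang -0.06399995891787011 rad 0.11055302801343457
[ 0.47223183  0.39396701 -0.257158  ] [-0.00363814  0.00341083 -0.00173637  0.00143378 -0.00102821  0.00179935]
```

View pics/sz6.png

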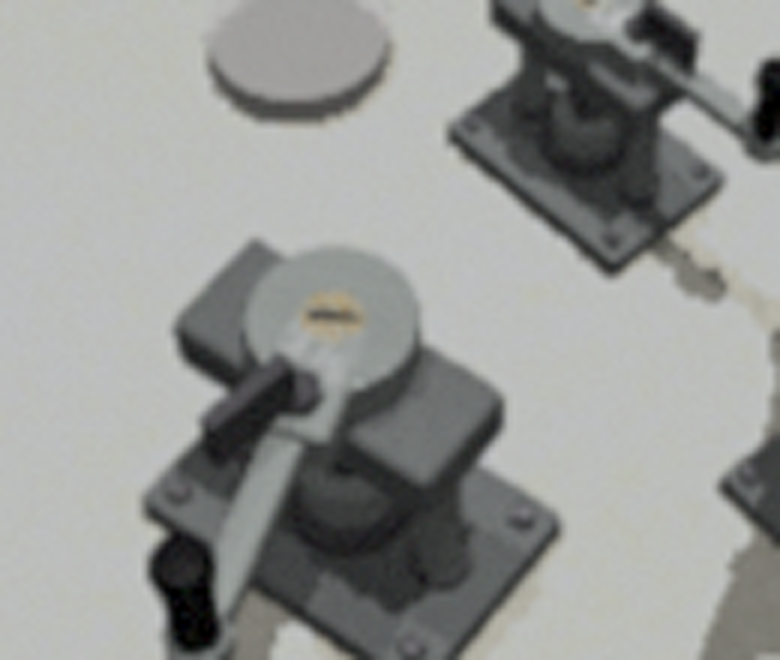

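View pics/top6.png

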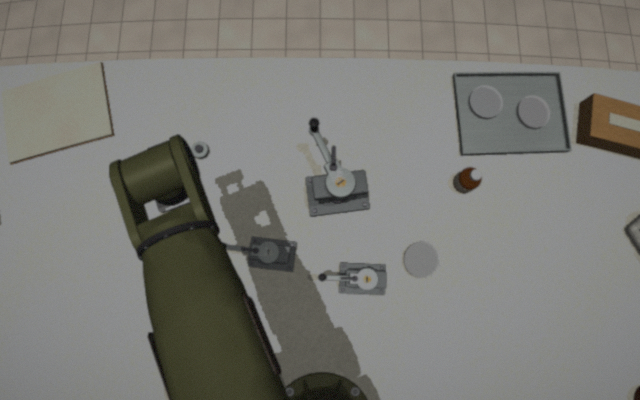

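The handle now points up-left in the top view (knob at (314,124)). The lever is clockwise of it, at (334,155). The bystanders sit where they were, and the arm is clear. I'll check the handle angle and hand in.

```bash
python3 - <<'E'
from h import *
t=eyes.camera("top")
k=onz(t,314,124,.21);d=k[:2]-[.562,-.0367];print(k,np.hypot(*d),np.arctan2(d[0],d[1]))
print(ctrl.get_obs()["time_s"]); print(ctrl.hand_in())
E
```

```text
[0.67715145 0.0232662  0.21      ] 0.12982989304533343 1.090679451220339
14.9167
the job is handed in; nothing more can be done
None
```

I flipped the pawl lever to the tightening side and swung the handle clockwise with the closed fingers. I stopped when the push at the knob read 11.8 N while moving, then backed off, lifted clear and handed the job in at 14.9 s. No verdict is reported.

**Last checks that agreed**
- In both views the lever sits on the tightening side.
- The dish and the reagent bottle look unmoved. The arm hid the slide box and part of the spare die in the last picture; it never came near them.
- After the release the wrist force was about 0 N and the arm was still.

**Checks that were loose or disagreed**
- My hand-picked knob position after release gave a handle angle of 1.09 rad, measured clockwise from world +y. The finger's heading at the stop was 1.20 rad.
- The same pick put the knob 130 mm from the screw axis instead of 135 mm. I put the angle gap down mostly to a rough pixel pick (one pixel is about 3 mm there), but I cannot rule out a small spring-back.
- I have no direct reading of the foot's force on the die. I infer it is above 50 N from the push at the knob, which rose from about 5–6 N to 11.8 N over the last 0.15 to 0.2 rad.

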